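# Fasten the battery cover of the standby power unit and start it

## Robot

A 6-joint arm with a two-finger parallel gripper is mounted at the origin on the work surface. World frame = base frame: x ahead of the robot, y to its left, z up, the work surface at z = 0. Lengths are in m, angles in rad, forces in N, time in s.
With the tool pointing down it reaches from about 0.35 to 0.975 m from the base axis. Payload 4.9 kg.
Tool frame: the origin (TCP) lies at the very end of the fingers, on their centre line; the grasp point (between the pads) lies manip.grip_point_offset behind it (manip.grip_point_offset is the distance from the TCP to the grasp point, in m); z points along the fingers, y is the line along which they close (so a half turn about z gives the same grasp; the last joint's range is limited). The gripper opens to 85 mm and grips with 20 to 120 N. Pads are 22 mm wide; open, the fingers measure 114 mm over their backs; the gripper's body (76 mm by 85 mm) begins 54 mm behind the grasp point. The pads swing forward as they close: fully open they stand 13 mm farther back than shut.
Start: joints at [-1.44, 0.053, 1.613, -0, 1.476, -0.119], TCP at [0.155, -0.606, 0.231] pointing down, gripper open.
Joint ranges: [-3.01, 3.01], [-1.01, 2.22], [0.06, 2.58], [-1.02, 4.17], [0.09, 2.62], [-3.14, 3.14]. Speed limits (rad/s): [2.57, 2.57, 3.14, 3.14, 3.14, 3.14].

## Interface

Orientations are given as a unit quaternion [w, x, y, z].
In Python, from plant import manip gives the robot as it stands.
- The arm moves only by the shell command python3 -m crank 'ROWS' [OPENING]. ROWS is JSON, a list of rows, each an object of numbers: "x", "y", "z": the shift along the tool's x, y, z in cm; "turn": the turn about the tool's z in rad. In form: [{"x": .., "y": .., "z": .., "turn": ..}, ...]. A call has 1 to 5 rows; each row shifts and turns the commanded pose from where the row before left it, along the tool's axes as they then stand; what a row does not reach is not made up. A row lasts 1/10 s, in which the tool goes at most 50 mm and 8.59 degrees, less where a joint would pass 70% of its speed; a pose out of reach is approached as far as the arm can. A call with a gripper value outside its range is refused whole. OPENING is the opening in per cent of the stroke, from 0 (shut) to 100 (fully open), set as the call begins (- or left out, the last holds). The fingers move at their own pace and stop on an object; the grip force is fixed at half the most. Time passes only in rows, so rows that do not move let the fingers close. It gives the time, the measured TCP pose, the force, the opening and the grip force at its end, in the units of the state.
- manip.state(): the state, without advancing time (a new reading comes with each control period).
- manip.grab_frame(name): name is "scene" or "top"; returns (picture, depth): 384x512x3 uint8, red, green, blue; 384x512 float32, m along the optical axis (not along the pixel's ray), 0 where there is no reading.
- manip.camera_model(name): a dict with "mtx" (3x3 intrinsics, pixels), "k1" (the pictures are not rectified: a ray, as slopes to the right and down, at radius r is drawn at 1 + k1 r^2 times it, then the intrinsics apply), "world_to_cam" (4x4, takes a point from world to camera coordinates). Camera axes: x right, y down, z forward; pixel columns grow to the right and rows downward; lengths in m; the calibration is good to about 2 mm. A picture is of the moment at which its call begins. camera_model takes no time and is no camera call.
- manip.job_done(): hands the job in; it is judged then, once.
The state is a dict: "time": time; "joint_pos": joint angles; "joint_vel": joint speeds; "joint_efforts": joint torques, N m; "tool_pos": TCP position; "tool_rot": TCP orientation; "contact_force": force on the tool from outside, world axes, zero at the start; "ft_torque": the same for the moment, N m; "gripper_width": opening from 0.0 (shut) to 1.0 (fully open); "grasp_force": force on a finger pad.
Only numpy, scipy, OpenCV 4.12 (cv2) and the standard library are available. Lean on these libraries where they do the work, as an engineer would, in place of code of your own. Each camera call takes 0.05 s, during which the arm holds its last target. There are 200 camera calls.

## Task

Push the battery cover of the standby power unit shut, then press its stud in, turn it clockwise a quarter turn and let it rise into its catch so that the cover stays fastened. Then start the unit: turn its key clockwise as far as it goes, hold it there for about a second and let it spring all the way back. Leave the bottle and the carton beside it where they stand, and take the hand away at the end.

Things in the scene. Friction and masses are not known exactly. Their poses are not given: they have to be found in the camera images.
- unit: Standby power unit, a fixed grey box 280 x 360 x 150 mm high (x, y, z). Origin: centre of its underside; x from its front (vents, outlets) to its back, y left, z up. On the deck (z = 150 mm): battery cover on the left, key on the right, and at x = +125 mm a black carrying handle along y, 200 mm long, 38 mm above the deck.
- cover (a joint): Hinge of the battery cover, rad: 0 = shut, grows as it opens upwards. It starts ajar (0.35 to 0.75) and its stiff hinge holds it wherever it is left; a downward push of 1 to 5 N near its front edge moves it. Shut means below 0.03.
- cover_hinge (a point): Middle of the cover's hinge line, at its underside: x = +85, y = +65, z = 150.5 mm in the unit's frame, fixed. The cover is a dark steel plate 170 mm long (from the hinge towards the unit's front), 190 mm wide, 10 mm thick. Axes of the cover: x along it to the rear, y left, z out of its upper face.
- cover_push (a point): A point to push on the cover's upper face, 110 mm from the hinge line and 65 mm left of the cover's middle. It moves with the cover; with the cover shut it lies 160.5 mm above the unit's underside. Axes of the cover.
- stud_grip (a point): Grip point of the steel slotted stud, mid-width in the cover, 120 mm from its hinge. Head: disc 64 mm across, on it a grip bar 60 mm long, 14 thick, 28 high, with a slot along its top. Point on the axis, 12 mm below the bar's top, 16 above the disc, 202.5 above the unit's underside (cover shut, stud out). x along the bar (parallel to the unit's x at turn 0), y across it (grip so), z up.
- stud_press (a joint): Depth the stud is pressed in, m: 0 = out (as it starts) to 0.016. A spring pushes it out (4 N at 0, 10 N at 0.015). It turns away from open only while pressed deeper than 0.011. Turned fully and let go, it rises into its catch and stays at about 0.007 (0.004 to 0.009 = caught). Let go part of the way round it stays at about 0.011, not caught.
- stud_turn (a joint): Turn of the stud, rad, growing clockwise seen from above: starts at 0 to 0.28 (open, bar about front to rear), catch from 1.30 to the stop at 1.52 (bar across the unit). The catch works only with the cover shut. Once caught it cannot turn back unless it is pressed in again.
- key_grip (a point): Grip point of the start key, on its axis: x = -20, y = -110, z = 206 mm in the unit's frame. The key stands upright: a round steel bow 52 mm across and 10 mm thick, its top 20 mm above the point; the lock barrel's top (42 mm diameter) is 42 mm below the point. x = along the bow's width (the unit's x at rest), y = across its thickness (the direction to grip), z up.
- key (a joint): Turn of the key, rad, growing clockwise seen from above: 0 = run, where it rests and where its spring returns it; stop at 0.95. The unit starts when it is held above 0.7. Its spring needs about 0.05 Nm at 0 and 0.19 Nm at the stop.
- bottle: Bystander: closed white plastic bottle, 64 mm diameter, 160 mm tall; origin: centre of its underside.
- carton: Bystander: cardboard carton 130 x 75 x 60 mm; origin: centre of its underside.

How it is judged:
On the way, in this order (a step that is already met when the one before it is completed fails the run):
1. the battery cover is shut (value of joint cover below 0.03 rad), for 0.1 s.
2. the stud is turned and has risen into its catch, with the cover shut (value of joint cover below 0.03 rad and value of joint stud_turn above 1.2 rad and value of joint stud_press between 0.004 and 0.009 m), for 0.2 s.
3. the key is turned to start and held, with the cover fastened (all of step 2 and value of joint key above 0.7 rad), for 0.3 s.
At the end, for the whole second after the job is handed in: Cover shut (under 0.03 rad); stud in its catch (turned over 1.2 rad, pressed depth 4 to 9 mm); key, after 0.3 s above 0.7 rad, back at run (under 0.08 rad); bottle and carton within 30 mm of where they stood, bottle upright (all of step 2 and value of joint key below 0.08 rad); the robot touches nothing.
It fails at once if a bystander is shifted by more than 30 mm (distance of any of bottle, carton from where it was at the start of the episode above 0.03 m).
It fails at once if the bottle is tipped over (angle between bottle's own z axis and vertical above 0.5 rad).
It also fails if it takes over 58 s, if anything falls off the work surface, if the arm or the gripper's body presses on something with over 40 N, if the wrist force passes 120 N, or if a joint passes its speed limit or range.

## Working session

There is one attempt and no reset: what is moved stays moved. The work goes in short steps, Python scripts to look and compute and a shell command to move; the robot and the scene stay as the last step left them, time stands still between calls to the robot, and variables do not carry over. Pictures are saved under pics/ and viewed, at most 10 in all, crops included, and the job is handed in when it is done.

```bash
ls; mkdir -p pics; cat > h.py <<'E'
import numpy as np, cv2
from plant import manip
def grab(n):
    p,d=manip.grab_frame(n); c=manip.camera_model(n)
    np.savez('/tmp/%s.npz'%n,p=p,d=d); return p,d,c
def cloud(d,c):
    h,w=d.shape; v,u=np.mgrid[0:h,0:w]
    K=np.array(c['mtx'],float); k1=c['k1']
    pts=np.stack([u.ravel(),v.ravel()],1).astype(np.float64)[:,None]
    r=cv2.undistortPoints(pts,K,np.array([k1,0,0,0.]))[:,0].reshape(h,w,2)
    X=np.dstack([r[...,0]*d,r[...,1]*d,d]); T=np.linalg.inv(np.array(c['world_to_cam']))
    W=X@T[:3,:3].T+T[:3,3]; W[d<=0]=np.nan; return W
E
python3 - <<'E'
from h import *
print(manip.grip_point_offset, manip.state())
for n in('scene','top'):
    p,d,c=grab(n); cv2.imwrite(f'pics/{n}0.png',p[...,::-1]); np.save(f'/tmp/{n}W.npy',cloud(d,c)); print(np.round(np.linalg.inv(c['world_to_cam']),3),c['k1'],c['mtx'])
E
```

```text
pics
0.0187 {'time': 0.0, 'joint_pos': array([-1.43998137e+00,  5.33554195e-02,  1.61427797e+00,  4.32854585e-05,
        1.47599920e+00, -1.19036654e-01]), 'joint_vel': array([ 4.71016873e-04, -1.81429810e-03, -1.66805520e-03, -1.71603222e-03,
       -7.10083576e-04,  4.71375589e-05]), 'joint_efforts': array([ 2.10909377e-03, -3.93682981e+01, -3.70174456e+01, -3.07153812e-05,
        7.13113637e-03,  2.92132905e-07]), 'tool_pos': array([ 0.15444685, -0.60498219,  0.23007349]), 'tool_rot': array([-1.02007824e-03,  9.92206656e-01,  1.24599000e-01,  1.55363615e-05]), 'contact_force': array([0.17195547, 0.23970851, 0.449096  ]), 'ft_torque': array([-0.0378055 ,  0.01602496, -0.01145342]), 'grasp_force': 0.0, 'gripper_width': 1.0017090450794623}
[[ 0.692  0.574 -0.438  1.011]
 [ 0.721 -0.537  0.438 -0.443]
 [ 0.016 -0.619 -0.785  0.952]
 [ 0.     0.     0.     1.   ]] -0.09305185529878479 [[388.93644711   0.         249.63438325]
 [  0.         388.93644711 190.97159037]
 [  0.           0.           1.        ]]
[[-0.068 -0.977  0.201  0.288]
 [-0.998  0.068 -0.01   0.008]
 [-0.003 -0.201 -0.98   1.529]
 [ 0.     0.     0.     1.   ]] 0.041486804202845236 [[473.91107118   0.         259.80914993]
 [  0.         473.91107118 195.22348643]
 [  0.           0.           1.        ]]
```

View pics/scene0.png

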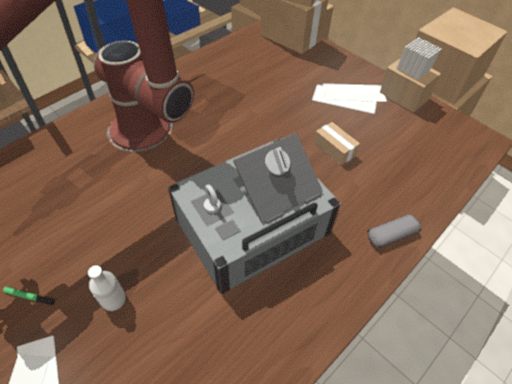

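View pics/top0.png

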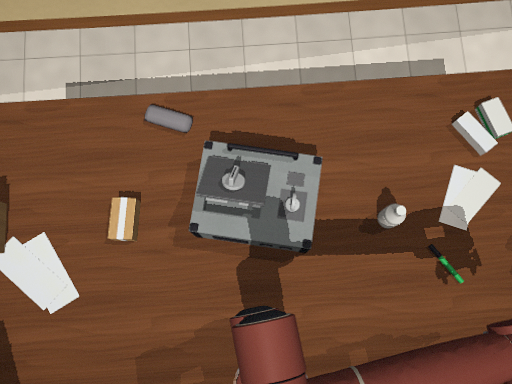

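The views agree. In the top view the unit spans about (192–322, 142–250) with its handle at the far (+x) side, the cover ajar on the left with the stud at (234,181), and the key at (292,203). The bottle at (392,216) and the carton at (122,219) both stand well clear. Next I fit the poses.

```bash
cat > fit.py <<'E'
from h import *
from scipy.optimize import minimize
Wt=np.load('/tmp/topW.npy'); Ws=np.load('/tmp/sceneW.npy')
P=np.vstack([Wt.reshape(-1,3),Ws.reshape(-1,3)]); P=P[~np.isnan(P[:,0])]
for n,W in(('top',Wt),('scene',Ws)):
    Q=W.reshape(-1,3); Q=Q[(Q[:,0]>.3)&(Q[:,0]<.8)&(abs(Q[:,1])<.35)]
    D=Q[(Q[:,2]>.1)&(Q[:,2]<.156)]
    k=D[abs(D[:,2]-.15)<.006]
    r=cv2.minAreaRect(D[D[:,2]>.12][:,:2].astype(np.float32)); print(n,r,np.median(k[:,2]),len(D))
Q=P[(P[:,2]>.157)&(P[:,0]>.3)&(P[:,0]<.85)&(abs(P[:,1])<.35)]
np.save('/tmp/Q.npy',Q); 
E
python3 fit.py
```

```text
top ((0.5777339339256287, 0.004777491092681885), (0.3620278537273407, 0.2836146652698517), 77.55674743652344) 0.1492404790839652 7365
scene ((0.5784400105476379, 0.0022315531969070435), (0.3647341728210449, 0.2843468189239502), 77.68467712402344) 0.15068059198704675 8081
```

```bash
cat >> h.py <<'E'
C=np.array([.578,.0035]); YAW=-0.2165
R=np.array([[np.cos(YAW),-np.sin(YAW)],[np.sin(YAW),np.cos(YAW)]])
def w2u(P): return np.c_[(P[:,:2]-C)@R,P[:,2]]
def u2w(p): return np.r_[C+R@np.array(p[:2],float),p[2]]
def coverpt(a,d,y,h): # dist from hinge, y off from mid, height above underside
    return u2w([.085-d*np.cos(a)+h*np.sin(a)*1, .065+y, .1505+d*np.sin(a)+h*np.cos(a)])
def tool():
    from scipy.spatial.transform import Rotation as Ro
    s=manip.state(); q=s['tool_rot']; M=Ro.from_quat(q,scalar_first=True).as_matrix(); return s['tool_pos'],M,s
def to(p,back=0.):  # shift of the TCP to p in tool axes, cm
    t,M,s=tool(); return np.round(M.T@(np.array(p)-t)*100,2)
E
python3 - <<'E'
from h import *
U=w2u(np.load('/tmp/Q.npy'))
k=U[(U[:,1]<-.05)&(U[:,0]<.06)]; hi=k[k[:,2]>.19]
print('key',hi.mean(0),hi.min(0),hi.max(0),len(hi))
c=U[(U[:,1]>.0)&(U[:,1]<.15)&(U[:,0]<.06)&(U[:,0]>-.09)]
side=c[(abs(c[:,1]-.065)>.04)]
a=[np.arctan2(p[2]-.1505,.085-p[0]) for p in side]
from scipy.optimize import least_squares
f=lambda v:(.085-side[:,0])*-np.sin(v[0])+(side[:,2]-.1505)*np.cos(v[0])-.010
s=least_squares(f,[.5],loss='soft_l1',f_scale=.002); print('cover',s.x,np.percentile(np.abs(s.fun),[50,90]),len(side))
a=s.x[0]
# stud pts in the cover frame
xr=-(.085-U[:,0]);zr=U[:,2]-.1505
X=xr*np.cos(a)-zr*np.sin(a)*-1*-1; 
X=xr*np.cos(a)-zr*np.sin(a); Z=zr*np.cos(a)+xr*np.sin(a)
m=(Z>.034)&(abs(X+.12)<.06)&(abs(U[:,1]-.065)<.06)
b=np.c_[X,U[:,1]-.065][m]; print('bar',b.mean(0),m.sum(),Z[m].max(), np.percentile(b,[2,98],axis=0))
ev,V=np.linalg.eigh(np.cov(b.T)); print(np.sqrt(ev),np.degrees(np.arctan2(V[1,1],V[0,1])))
m=(Z>.005)&(Z<.06); print(X[m&(U[:,1]>0)&(U[:,1]<.14)].min())
for d,y in((.11,.065),(.15,.065)): print(d,coverpt(a,d,y,.010),coverpt(0,d,y,.01))
print('key',u2w([-.02,-.11,.206]),'stud',u2w([-.035,.065,.2025]))
t,M,st=tool();print(t,M)
for p in (coverpt(a,.11,.065,.01),): print(to(p))
E
```

```text
key [-0.0165349  -0.11151995  0.21405398] [-0.04583406 -0.1169268   0.19051749] [ 0.00639304 -0.10344837  0.22843856] 209
cover [0.61252422] [0.00125202 0.00311752] 2094
bar [-0.12254024 -0.00416248] 739 0.0684224641741508 [[-0.15063483 -0.02977907]
 [-0.09271599  0.02691041]]
[0.01404606 0.01679262] 167.20668907850734
-0.17384871896840998
0.11 [0.60665561 0.13030463 0.2219248 ] [0.58150926 0.1358355  0.1605    ]
0.15 [0.57469166 0.13733501 0.24492218] [0.54244305 0.14442801 0.1605    ]
key [ 0.5348375  -0.09963583  0.206     ] stud [0.55777989 0.07450104 0.2025    ]
[ 0.1543977  -0.60505754  0.23020939] [[ 9.68978169e-01  2.47146162e-01 -2.85703494e-04]
 [ 2.47146271e-01 -9.68976524e-01  1.79369380e-03]
 [ 1.66464560e-04 -1.80866069e-03 -9.99998351e-01]]
[ 62.   -60.08   0.95]
```

```bash
python3 -m crank '[{"z":-5},{"z":-5},{"x":3.3,"y":-3.45},{"x":3.3,"y":-3.45},{"x":3.3,"y":-3.45}]' 0
python3 -m crank '[{"x":3.3,"y":-3.45},{"x":3.3,"y":-3.45},{"x":3.3,"y":-3.45},{"x":3.3,"y":-3.45},{"x":3.3,"y":-3.45}]'
python3 -m crank '[{"x":3.3,"y":-3.45},{"x":3.3,"y":-3.45},{"x":3.3,"y":-3.45},{"x":3.3,"y":-3.45},{"x":3.3,"y":-3.45}]'
python3 -c "
from h import *
print(to(np.r_[coverpt(0,.12,.07,.01)[:2],.26]))"
```

```text
[ 59.03 -62.14  -2.86]schema error: expected keys x, y, z, turn
schema error: expected keys x, y, z, turn
schema error: expected keys x, y, z, turn
```

```bash
python3 -m crank '[{"x":0,"y":0,"z":-5,"turn":0},{"x":0,"y":0,"z":-5,"turn":0},{"x":3.3,"y":-3.45,"z":0,"turn":0},{"x":3.3,"y":-3.45,"z":0,"turn":0},{"x":3.3,"y":-3.45,"z":0,"turn":0}]' 0
python3 -m crank '[{"x":3.3,"y":-3.45,"z":0,"turn":0},{"x":3.3,"y":-3.45,"z":0,"turn":0},{"x":3.3,"y":-3.45,"z":0,"turn":0},{"x":3.3,"y":-3.45,"z":0,"turn":0},{"x":3.3,"y":-3.45,"z":0,"turn":0}]'
python3 -m crank '[{"x":3.3,"y":-3.45,"z":0,"turn":0},{"x":3.3,"y":-3.45,"z":0,"turn":0},{"x":3.3,"y":-3.45,"z":0,"turn":0},{"x":3.3,"y":-3.45,"z":0,"turn":0},{"x":3.3,"y":-3.45,"z":0,"turn":0}]'
python3 -c "
from h import *
print(to(np.r_[coverpt(0,.12,.07,.01)[:2],.26]))"
```

```text
time: 0.6
tool_pos: [0.2253, -0.4795, 0.3312]
tool_rot: [-0.0, 0.992, 0.124, 0.0]
contact_force: [1.0, 0.7, 0.6]
gripper_width: 0.142
grasp_force: 0.0
time: 1.1
tool_pos: [0.3425, -0.271, 0.3309]
tool_rot: [-0.0, 0.992, 0.124, 0.0]
contact_force: [1.0, -0.7, -0.9]
gripper_width: 0.005
grasp_force: 0.0
time: 1.6
tool_pos: [0.4597, -0.0629, 0.331]
tool_rot: [0.0, 0.992, 0.125, 0.0]
contact_force: [0.6, -0.8, 0.0]
gripper_width: -0.004
grasp_force: 0.0
[ 16.05 -17.14   7.1 ]
```

```bash
python3 -m crank '[{"x":3.2,"y":-3.4,"z":0,"turn":0},{"x":3.2,"y":-3.4,"z":0,"turn":0},{"x":3.2,"y":-3.4,"z":0,"turn":0},{"x":3.2,"y":-3.4,"z":0,"turn":0},{"x":3.2,"y":-3.4,"z":0,"turn":0}]'
python3 -m crank '[{"x":0,"y":0,"z":3,"turn":0},{"x":0,"y":0,"z":3,"turn":0},{"x":0,"y":0,"z":0,"turn":0}]'
python3 -c "
from h import *
print(to(coverpt(0,.12,.07,.01)))"
```

```text
time: 2.1
tool_pos: [0.5727, 0.1413, 0.3307]
tool_rot: [0.0, 0.992, 0.125, -0.0]
contact_force: [0.0, -1.0, 0.7]
gripper_width: -0.002
grasp_force: 0.0
time: 2.4
tool_pos: [0.5696, 0.1395, 0.2649]
tool_rot: [-0.0, 0.992, 0.125, -0.005]
contact_force: [0.2, 0.0, -0.7]
gripper_width: 0.001
grasp_force: 0.0
[ 0.51 -0.23 10.44]
```

```bash
D='' ; python3 -m crank '[{"x":0,"y":0,"z":1.2,"turn":0},{"x":0,"y":0,"z":1.2,"turn":0},{"x":0,"y":0,"z":1.2,"turn":0}]'
python3 -m crank '[{"x":0,"y":0,"z":1.2,"turn":0},{"x":0,"y":0,"z":1.2,"turn":0}]'
python3 -m crank '[{"x":0,"y":0,"z":1.2,"turn":0},{"x":0,"y":0,"z":1.2,"turn":0}]'
python3 -m crank '[{"x":0,"y":0,"z":1,"turn":0},{"x":0,"y":0,"z":0.7,"turn":0},{"x":0,"y":0,"z":0,"turn":0}]'
```

```text
time: 2.7
tool_pos: [0.5733, 0.1391, 0.2368]
tool_rot: [-0.0, 0.992, 0.124, 0.002]
contact_force: [-0.7, -0.7, 2.4]
gripper_width: 0.001
grasp_force: 1.0
time: 2.9
tool_pos: [0.5725, 0.1392, 0.211]
tool_rot: [-0.0, 0.992, 0.124, 0.0]
contact_force: [0.7, 0.3, 1.6]
gripper_width: 0.002
grasp_force: 0.9
time: 3.1
tool_pos: [0.5721, 0.1393, 0.1861]
tool_rot: [-0.0, 0.992, 0.125, -0.0]
contact_force: [-1.6, 0.2, 2.2]
gripper_width: -0.001
grasp_force: 0.8
time: 3.4
tool_pos: [0.5714, 0.1392, 0.1683]
tool_rot: [0.0, 0.992, 0.125, -0.001]
contact_force: [0.4, 0.4, 0.1]
gripper_width: -0.001
grasp_force: 0.0
```

```bash
python3 -m crank '[{"x":0,"y":0,"z":0.5,"turn":0},{"x":0,"y":0,"z":0.3,"turn":0},{"x":0,"y":0,"z":0,"turn":0}]'
python3 -m crank '[{"x":0,"y":0,"z":0.3,"turn":0},{"x":0,"y":0,"z":0,"turn":0},{"x":0,"y":0,"z":0,"turn":0}]'
```

```text
time: 3.7
tool_pos: [0.5723, 0.1393, 0.162]
tool_rot: [0.0, 0.992, 0.125, -0.0]
contact_force: [-0.5, 0.3, 0.3]
gripper_width: -0.001
grasp_force: 0.0
time: 4.0
tool_pos: [0.5728, 0.1394, 0.1605]
tool_rot: [0.0, 0.992, 0.125, 0.001]
contact_force: [-1.3, -0.2, 6.0]
gripper_width: -0.001
grasp_force: 2.7
```

```bash
python3 -m crank '[{"x":0,"y":0,"z":0.2,"turn":0},{"x":0,"y":0,"z":-4,"turn":0},{"x":0,"y":0,"z":-5,"turn":0},{"x":0,"y":-5,"z":-4,"turn":0},{"x":0,"y":-5,"z":0,"turn":0}]' 100
python3 -m crank '[{"x":0,"y":0,"z":0,"turn":-0.149},{"x":0,"y":0,"z":0,"turn":-0.149},{"x":0,"y":0,"z":0,"turn":-0.149},{"x":0,"y":0,"z":0,"turn":-0.149},{"x":0,"y":0,"z":0,"turn":-0.149}]'
python3 -m crank '[{"x":0,"y":0,"z":0,"turn":-0.149},{"x":0,"y":0,"z":0,"turn":-0.149},{"x":0,"y":0,"z":0,"turn":-0.149},{"x":0,"y":0,"z":0,"turn":-0.149},{"x":0,"y":0,"z":0,"turn":-0.149}]'
python3 -m crank '[{"x":0,"y":0,"z":0,"turn":-0.149},{"x":0,"y":0,"z":0,"turn":-0.149},{"x":0,"y":0,"z":0,"turn":-0.149},{"x":0,"y":0,"z":0,"turn":-0.149},{"x":0,"y":0,"z":0,"turn":-0.149}]'
cat > look.py <<'E'
import sys
from h import *
k=sys.argv[1]; out=[]
for n,(v0,v1,u0,u1) in (('scene',(120,290,150,350)),('top',(125,265,170,340))):
    p,d,c=grab(n); np.save(f'/tmp/{n}W.npy',cloud(d,c)); out.append(cv2.resize(p[v0:v1,u0:u1],(400,340),interpolation=cv2.INTER_CUBIC))
cv2.imwrite(f'pics/{k}.png',np.hstack(out)[...,::-1])
U=w2u(np.vstack([np.load(f'/tmp/{n}W.npy').reshape(-1,3) for n in('scene','top')])); U=U[~np.isnan(U[:,0])]
s=U[(abs(U[:,1]-.065)>.045)&(abs(U[:,1]-.065)<.09)&(abs(U[:,0]+.02)<.055)&(U[:,2]<.18)]
print('cover plane z slope',np.polyfit(s[:,0],s[:,2],1),len(s))
for z0 in(.192,.200):
    b=U[(abs(U[:,0]+.035)<.045)&(abs(U[:,1]-.065)<.045)&(U[:,2]>z0)&(U[:,2]<.225)]
    w,V=np.linalg.eigh(np.cov(b[:,:2].T)); print('bar',b.mean(0),len(b),np.sqrt(w),'turn',-np.arctan(V[1,1]/V[0,1]), 'top',b[:,2].max(),cv2.minAreaRect(b[:,:2].astype(np.float32)))
t,M,s=tool(); print('tool',t,'yaw',np.arctan2(M[1,0],M[0,0]),'q6',s['joint_pos'][5])
E
python3 look.py a
```

```text
time: 4.5
tool_pos: [0.5534, 0.2258, 0.2857]
tool_rot: [-0.001, 0.992, 0.123, 0.006]
contact_force: [0.6, 0.6, 1.4]
gripper_width: 0.845
grasp_force: 0.0
time: 5.0
tool_pos: [0.5502, 0.2257, 0.2778]
tool_rot: [-0.0, 0.877, 0.48, -0.0]
contact_force: [0.1, 0.1, 0.2]
gripper_width: 0.996
grasp_force: 0.0
time: 5.5
tool_pos: [0.5502, 0.2255, 0.2778]
tool_rot: [-0.0, 0.643, 0.766, -0.0]
contact_force: [0.1, -0.0, -0.7]
gripper_width: 1.0
grasp_force: 0.0
time: 6.0
tool_pos: [0.5502, 0.2255, 0.2778]
tool_rot: [-0.0, 0.32, 0.948, -0.0]
contact_force: [-0.5, 0.2, 0.1]
gripper_width: 1.0
grasp_force: 0.0
cover plane z slope [0.0024806  0.16018408] 2154
bar [-0.03271999  0.06246945  0.20969044] 282 [0.00494967 0.0180646 ] turn 0.11491508488250905 top 0.21990407183310112 ((-0.035575687885284424, 0.0675416886806488), (0.06056118756532669, 0.0348249152302742), 8.346899032592773)
bar [-0.03323636  0.06300712  0.21170568] 246 [0.00459256 0.01806265] turn 0.1241299280698053 top 0.21990407183310112 ((-0.03492050617933273, 0.06446052342653275), (0.017237497493624687, 0.06246708706021309), 84.80665588378906)
tool [0.55019083 0.22554467 0.2778381 ] yaw 2.484456116043985 q6 -0.6497263803686406
```

View pics/a.png

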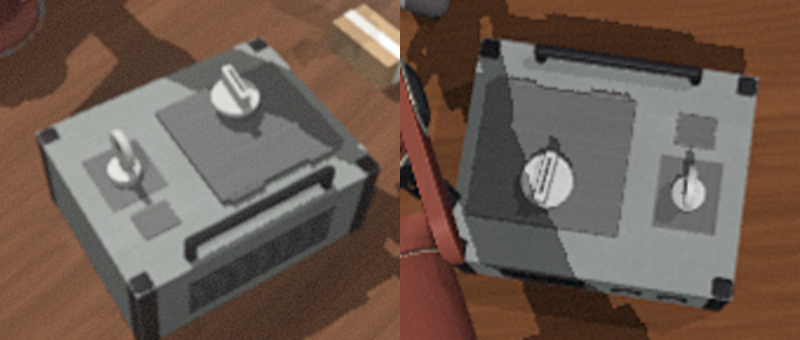

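The cover is shut: its plane is flat at z = 0.160. The stud, at (548,180) in the right half of the picture, has its bar turned about 0.12 rad. The key sits at (688,190). Next I align with the bar.

```bash
python3 -m crank '[{"x":0,"y":0,"z":0,"turn":-0.11},{"x":0,"y":0,"z":0,"turn":-0.11},{"x":0,"y":0,"z":0,"turn":-0.1},{"x":0,"y":0,"z":0,"turn":0}]' 100
python3 -c "
from h import *
t,M,s=tool();print(np.arctan2(M[1,0],M[0,0]))
print(to(u2w([-.035,.065,.19])))"
```

```text
time: 6.5
tool_pos: [0.5502, 0.2256, 0.2781]
tool_rot: [-0.0, 0.169, 0.986, -0.0]
contact_force: [-0.8, 0.2, 0.1]
gripper_width: 0.998
grasp_force: 0.0
2.8017240745571987
[ -5.75 -13.99   8.81]
```

```bash
python3 -m crank '[{"x":-1.4,"y":-3.5,"z":0,"turn":0},{"x":-1.4,"y":-3.5,"z":0,"turn":0},{"x":-1.45,"y":-3.5,"z":0,"turn":0},{"x":-1.5,"y":-3.5,"z":0,"turn":0},{"x":0,"y":0,"z":0,"turn":0}]'
python3 -m crank '[{"x":0,"y":0,"z":3,"turn":0},{"x":0,"y":0,"z":3,"turn":0},{"x":0,"y":0,"z":2,"turn":0},{"x":0,"y":0,"z":0.5,"turn":0},{"x":0,"y":0,"z":0,"turn":0}]'
python3 -c "
from h import *
print(to(u2w([-.035,.065,.19])))"
```

```text
time: 7.0
tool_pos: [0.5585, 0.0708, 0.2784]
tool_rot: [0.0, 0.172, 0.985, -0.001]
contact_force: [0.1, 0.3, 0.1]
gripper_width: 1.004
grasp_force: 0.0
time: 7.5
tool_pos: [0.5578, 0.075, 0.1927]
tool_rot: [-0.001, 0.168, 0.986, -0.0]
contact_force: [0.1, -0.1, -0.1]
gripper_width: 0.998
grasp_force: 0.0
[-0.02 -0.05  0.27]
```

```bash
python3 -m crank '[{"x":0,"y":0,"z":0.1,"turn":0},{"x":0,"y":0,"z":0,"turn":0},{"x":0,"y":0,"z":0,"turn":0},{"x":0,"y":0,"z":0,"turn":0},{"x":0,"y":0,"z":0,"turn":0}]' 0
python3 -m crank '[{"x":0,"y":0,"z":0,"turn":0},{"x":0,"y":0,"z":0,"turn":0},{"x":0,"y":0,"z":0,"turn":0}]'
```

```text
time: 8.0
tool_pos: [0.5584, 0.0742, 0.193]
tool_rot: [0.0, 0.168, 0.986, -0.0]
contact_force: [-2.9, -6.0, 2.8]
gripper_width: 0.148
grasp_force: 56.3
time: 8.3
tool_pos: [0.5584, 0.074, 0.193]
tool_rot: [0.0, 0.168, 0.986, -0.0]
contact_force: [-1.8, -3.1, 2.6]
gripper_width: 0.148
grasp_force: 60.9
```

```bash
python3 -m crank '[{"x":0,"y":0,"z":0.5,"turn":0},{"x":0,"y":0,"z":0.5,"turn":0},{"x":0,"y":0,"z":0.4,"turn":0},{"x":0,"y":0,"z":0,"turn":0}]'
python3 -m crank '[{"x":0,"y":0,"z":0.1,"turn":0},{"x":0,"y":0,"z":0,"turn":0}]'
```

```text
time: 8.7
tool_pos: [0.5585, 0.0741, 0.1791]
tool_rot: [0.0, 0.168, 0.986, -0.0]
contact_force: [-4.0, -3.4, 8.4]
gripper_width: 0.147
grasp_force: 61.7
time: 8.9
tool_pos: [0.5586, 0.0741, 0.1786]
tool_rot: [0.0, 0.168, 0.986, -0.0]
contact_force: [-3.3, -3.7, 8.4]
gripper_width: 0.153
grasp_force: 61.7
```

```bash
python3 -m crank '[{"x":0,"y":0,"z":0.15,"turn":0},{"x":0,"y":0,"z":0,"turn":0}]'
python3 -m crank '[{"x":0,"y":0,"z":0.1,"turn":0},{"x":0,"y":0,"z":0,"turn":0}]'
```

```text
time: 9.1
tool_pos: [0.5586, 0.0741, 0.1773]
tool_rot: [0.0, 0.168, 0.986, -0.0]
contact_force: [-4.6, -4.8, 9.5]
gripper_width: 0.147
grasp_force: 61.8
time: 9.3
tool_pos: [0.5587, 0.074, 0.1772]
tool_rot: [0.0, 0.168, 0.986, -0.0]
contact_force: [-4.9, -3.9, 12.9]
gripper_width: 0.152
grasp_force: 62.2
```

Bottomed (16 mm). Now I turn.

```bash
python3 -m crank '[{"x":0,"y":0,"z":0,"turn":0.14},{"x":0,"y":0,"z":0,"turn":0.14},{"x":0,"y":0,"z":0,"turn":0.14}]'
python3 -m crank '[{"x":0,"y":0,"z":0,"turn":0.14},{"x":0,"y":0,"z":0,"turn":0.14},{"x":0,"y":0,"z":0,"turn":0.14}]'
python3 -m crank '[{"x":0,"y":0,"z":0,"turn":0.14},{"x":0,"y":0,"z":0,"turn":0.14},{"x":0,"y":0,"z":0,"turn":0.07},{"x":0,"y":0,"z":0,"turn":0}]'
python3 -c "
from h import *
t,M,s=tool();print(np.arctan2(M[1,0],M[0,0]),s['ft_torque'])"
```

```text
time: 9.6
tool_pos: [0.5585, 0.0738, 0.1772]
tool_rot: [0.001, 0.372, 0.928, -0.001]
contact_force: [-6.0, -4.8, 12.5]
gripper_width: 0.148
grasp_force: 62.3
time: 9.9
tool_pos: [0.5583, 0.0736, 0.1772]
tool_rot: [0.001, 0.557, 0.83, -0.001]
contact_force: [-7.6, -5.7, 13.5]
gripper_width: 0.15
grasp_force: 62.4
time: 10.3
tool_pos: [0.558, 0.0735, 0.1772]
tool_rot: [0.0, 0.692, 0.722, -0.001]
contact_force: [-7.7, -6.9, 14.0]
gripper_width: 0.146
grasp_force: 62.5
1.6134088263250999 [-1.08783046  1.5583263  -0.04174176]
```

```bash
python3 -m crank '[{"x":0,"y":0,"z":0,"turn":0.08},{"x":0,"y":0,"z":0,"turn":0.06},{"x":0,"y":0,"z":0,"turn":0}]'
python3 -c "
from h import *
t,M,s=tool();print(np.arctan2(M[1,0],M[0,0]),s['ft_torque'])"
```

```text
time: 10.6
tool_pos: [0.5579, 0.0734, 0.1772]
tool_rot: [0.0, 0.741, 0.672, -0.001]
contact_force: [-8.6, -5.2, 13.3]
gripper_width: 0.147
grasp_force: 62.5
1.4736026405579132 [-1.04598469  1.62513038 -0.01357516]
```

```bash
python3 -m crank '[{"x":0,"y":0,"z":0,"turn":0.04},{"x":0,"y":0,"z":0,"turn":0}]'
python3 -c "
from h import *
t,M,s=tool();print(np.arctan2(M[1,0],M[0,0]),s['ft_torque'])"
python3 -m crank '[{"x":0,"y":0,"z":-0.4,"turn":0},{"x":0,"y":0,"z":-0.4,"turn":0},{"x":0,"y":0,"z":0,"turn":0}]'
python3 -m crank '[{"x":0,"y":0,"z":-0.1,"turn":0},{"x":0,"y":0,"z":0,"turn":0}]'
```

```text
time: 10.8
tool_pos: [0.5579, 0.0735, 0.1772]
tool_rot: [0.0, 0.754, 0.657, -0.001]
contact_force: [-8.5, -5.4, 14.0]
gripper_width: 0.153
grasp_force: 62.5
1.4340554713159168 [-1.07645032  1.65865459 -0.02678745]
time: 11.1
tool_pos: [0.5578, 0.0734, 0.1839]
tool_rot: [0.0, 0.754, 0.657, -0.001]
contact_force: [-5.6, -5.0, 5.8]
gripper_width: 0.149
grasp_force: 61.5
time: 11.3
tool_pos: [0.5577, 0.0735, 0.1844]
tool_rot: [0.0, 0.754, 0.657, -0.001]
contact_force: [-5.7, -4.8, 5.7]
gripper_width: 0.146
grasp_force: 61.4
```

```bash
python3 -m crank '[{"x":0,"y":0,"z":0,"turn":0},{"x":0,"y":0,"z":0,"turn":0},{"x":0,"y":0,"z":0,"turn":0},{"x":0,"y":0,"z":0,"turn":0}]' 100
python3 -m crank '[{"x":0,"y":0,"z":-3,"turn":0},{"x":0,"y":0,"z":-4,"turn":0},{"x":0,"y":0,"z":-4,"turn":0},{"x":0,"y":0,"z":0,"turn":0}]'
python3 -c "
from h import *
print(to(u2w([-.02,-.11,.27])));t,M,s=tool();print(t,np.arctan2(M[1,0],M[0,0]),s['joint_pos'])"
```

```text
time: 11.7
tool_pos: [0.5582, 0.0748, 0.1835]
tool_rot: [-0.0, 0.753, 0.657, -0.0]
contact_force: [-0.0, -1.2, 0.3]
gripper_width: 0.821
grasp_force: 0.0
time: 12.1
tool_pos: [0.5613, 0.0747, 0.3019]
tool_rot: [0.004, 0.753, 0.658, 0.005]
contact_force: [0.5, 0.0, 0.7]
gripper_width: 1.003
grasp_force: 0.0
[-17.64  -0.3    3.15]
[0.56127598 0.07472889 0.30188808] 1.4350695215842801 [ 7.41346245e-04 -1.28035565e-01  1.67239468e+00  4.03511673e-04
  1.58449642e+00  1.36489646e-01]
```

```bash
python3 -m crank '[{"x":-5,"y":0,"z":0,"turn":0},{"x":-5,"y":0,"z":0,"turn":0},{"x":-5,"y":0,"z":0,"turn":0},{"x":-5,"y":0,"z":0,"turn":0},{"x":-5,"y":0,"z":0,"turn":0}]'
python3 -m crank '[{"x":-5,"y":0,"z":0,"turn":0},{"x":0,"y":0,"z":0,"turn":-0.149},{"x":0,"y":0,"z":0,"turn":-0.149},{"x":0,"y":0,"z":0,"turn":-0.149},{"x":0,"y":0,"z":0,"turn":-0.149}]'
python3 -m crank '[{"x":0,"y":0,"z":0,"turn":-0.149},{"x":0,"y":0,"z":0,"turn":-0.149},{"x":0,"y":0,"z":0,"turn":-0.149},{"x":0,"y":0,"z":0,"turn":-0.149},{"x":0,"y":0,"z":0,"turn":-0.149}]' 60
python3 -m crank '[{"x":0,"y":0,"z":0,"turn":-0.149},{"x":0,"y":0,"z":0,"turn":0}]'
python3 look.py b; python3 -c "
from h import *
U=w2u(np.vstack([np.load(f'/tmp/{n}W.npy').reshape(-1,3) for n in('scene','top')])); 
b=U[(abs(U[:,0]+.02)<.04)&(abs(U[:,1]+.11)<.035)&(U[:,2]>.195)&(U[:,2]<.232)]
w,V=np.linalg.eigh(np.cov(b[:,:2].T)); print('key',b.mean(0),b.min(0),b.max(0),len(b),np.arctan(V[1,1]/V[0,1]))
s=U[(abs(U[:,0]+.035)<.028)&(abs(U[:,1]-.065)<.028)&(U[:,2]>.17)]
print(np.histogram(s[:,2],np.arange(.17,.225,.004)))
print(to(u2w([-.02,-.11,.26])))"
```

```text
time: 12.6
tool_pos: [0.5238, -0.1748, 0.2933]
tool_rot: [-0.0, 0.753, 0.658, 0.0]
contact_force: [0.7, 0.1, -0.2]
gripper_width: 0.999
grasp_force: 0.0
time: 13.1
tool_pos: [0.5175, -0.2228, 0.293]
tool_rot: [-0.0, 0.525, 0.851, 0.0]
contact_force: [-0.8, 0.6, 0.1]
gripper_width: 1.0
grasp_force: 0.0
time: 13.6
tool_pos: [0.5176, -0.2225, 0.293]
tool_rot: [-0.0, 0.179, 0.984, 0.0]
contact_force: [-0.1, -0.5, 0.9]
gripper_width: 0.602
grasp_force: 0.0
time: 13.8
tool_pos: [0.5176, -0.2225, 0.2931]
tool_rot: [-0.0, 0.108, 0.994, 0.0]
contact_force: [0.6, -0.4, 0.4]
gripper_width: 0.595
grasp_force: 0.0
cover plane z slope [0.00328134 0.16012489] 2134
bar [-0.03379314  0.06253608  0.20437487] 272 [0.00486136 0.01784195] turn 1.4896952576310396 top 0.2126359826520815 ((-0.03498223423957825, 0.06441770493984222), (0.016704855486750603, 0.06310487538576126), 3.5312254428863525)
bar [-0.03424003  0.06366238  0.20628391] 220 [0.00461504 0.01737651] turn 1.4933368489303793 top 0.2126359826520815 ((-0.035109542310237885, 0.06474512815475464), (0.016672663390636444, 0.06246160343289375), 3.199723958969116)
tool [ 0.51759751 -0.22259551  0.29340435] yaw 2.9217797634318696 q6 -1.8893009460522074
key [-0.01649521 -0.11137918  0.2154776 ] [-0.0459221  -0.1169495   0.19575695] [ 0.00744202 -0.10349531  0.22894053] 196 -0.013534662206745578
(array([ 17, 103, 214,  60,  24,  16,  24,  30,  72,  94,  20,   0,   0]), array([0.17 , 0.174, 0.178, 0.182, 0.186, 0.19 , 0.194, 0.198, 0.202,
       0.206, 0.21 , 0.214, 0.218, 0.222]))
[ 1.   12.37  3.35]
```

View pics/b.png

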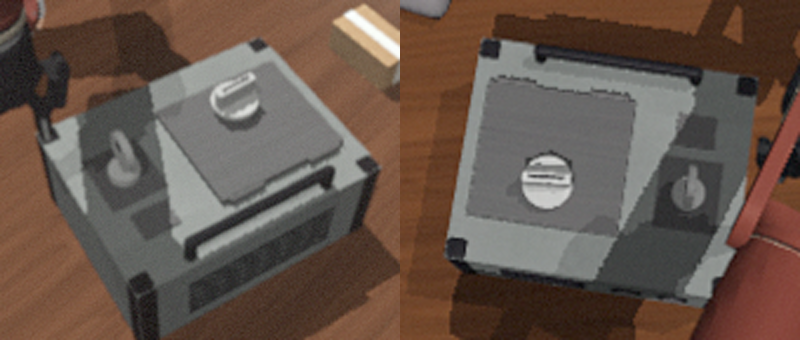

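The stud's bar now lies across the unit at (548,180) in the right half. Its top is at 0.207, about 7 mm down, so it is caught. The key at (688,190) is at rest, and I go to it next.

```bash
python3 -m crank '[{"x":0.3,"y":4.1,"z":0,"turn":0},{"x":0.3,"y":4.1,"z":0,"turn":0},{"x":0.4,"y":4.1,"z":0,"turn":0},{"x":0,"y":0.1,"z":2,"turn":0},{"x":0,"y":0,"z":0,"turn":0}]'
python3 -m crank '[{"x":0,"y":0,"z":3,"turn":0},{"x":0,"y":0,"z":3,"turn":0},{"x":0,"y":0,"z":2,"turn":0},{"x":0,"y":0,"z":0,"turn":0}]'
python3 -c "
from h import *
print(to(u2w([-.02,-.11,.187])))"
```

```text
time: 14.4
tool_pos: [0.5334, -0.0979, 0.2712]
tool_rot: [-0.002, 0.108, 0.994, 0.0]
contact_force: [-0.4, 0.9, -1.1]
gripper_width: 0.599
grasp_force: 0.0
time: 14.8
tool_pos: [0.5324, -0.0996, 0.1904]
tool_rot: [-0.003, 0.109, 0.994, 0.001]
contact_force: [0.3, 0.2, -0.9]
gripper_width: 0.604
grasp_force: 0.0
[-0.24  0.05  0.34]
```

```bash
python3 -m crank '[{"x":-0.2,"y":0,"z":0.2,"turn":0},{"x":0,"y":0,"z":0,"turn":0},{"x":0,"y":0,"z":0,"turn":0},{"x":0,"y":0,"z":0,"turn":0},{"x":0,"y":0,"z":0,"turn":0}]' 0
python3 -m crank '[{"x":0,"y":0,"z":0,"turn":0.14},{"x":0,"y":0,"z":0,"turn":0.14},{"x":0,"y":0,"z":0,"turn":0}]'
python3 -c "
from h import *
print(to(u2w([-.02,-.11,.187])));t,M,s=tool();print(np.arctan2(M[1,0],M[0,0]),s['ft_torque'])"
```

```text
time: 15.3
tool_pos: [0.5375, -0.1007, 0.1941]
tool_rot: [0.002, 0.108, 0.994, -0.001]
contact_force: [-0.3, -3.7, 5.9]
gripper_width: 0.11
grasp_force: 60.5
time: 15.6
tool_pos: [0.5372, -0.1014, 0.1941]
tool_rot: [0.002, 0.247, 0.969, -0.001]
contact_force: [-0.9, -4.4, 6.8]
gripper_width: 0.106
grasp_force: 60.6
[0.3  0.04 0.71]
2.6423352531824746 [-0.7367934   0.24771905  0.13387799]
```

```bash
python3 -m crank '[{"x":0,"y":0,"z":0,"turn":0.13},{"x":0,"y":0,"z":0,"turn":0.13},{"x":0,"y":0,"z":0,"turn":0.13},{"x":0,"y":0,"z":0,"turn":0}]'
python3 -m crank '[{"x":0,"y":0,"z":0,"turn":0.1},{"x":0,"y":0,"z":0,"turn":0.1},{"x":0,"y":0,"z":0,"turn":0.04},{"x":0,"y":0,"z":0,"turn":0}]'
python3 -c "
from h import *
print(to(u2w([-.02,-.11,.187])));t,M,s=tool();print(np.arctan2(M[1,0],M[0,0]),s['ft_torque'])"
```

```text
time: 16.0
tool_pos: [0.5366, -0.1022, 0.1941]
tool_rot: [0.001, 0.43, 0.903, -0.002]
contact_force: [-3.3, -7.2, 5.5]
gripper_width: 0.105
grasp_force: 60.8
time: 16.4
tool_pos: [0.5361, -0.1025, 0.1941]
tool_rot: [0.001, 0.534, 0.845, -0.003]
contact_force: [-6.6, -7.9, 7.4]
gripper_width: 0.103
grasp_force: 60.9
[0.32 0.01 0.71]
2.0138259744281237 [-1.24209297  0.96519883  0.15306204]
```

```bash
python3 -m crank '[{"x":0,"y":0,"z":0,"turn":0.05},{"x":0,"y":0,"z":0,"turn":0},{"x":0,"y":0,"z":0,"turn":0},{"x":0,"y":0,"z":0,"turn":0},{"x":0,"y":0,"z":0,"turn":0}]'
python3 -m crank '[{"x":0,"y":0,"z":0,"turn":0},{"x":0,"y":0,"z":0,"turn":0},{"x":0,"y":0,"z":0,"turn":0},{"x":0,"y":0,"z":0,"turn":0},{"x":0,"y":0,"z":0,"turn":0}]'
python3 -c "
from h import *
t,M,s=tool();print(np.arctan2(M[1,0],M[0,0]),s['ft_torque'])
o=[cv2.resize(manip.grab_frame(n)[0][a:b,c:d],(400,340),interpolation=cv2.INTER_CUBIC) for n,a,b,c,d in(('scene',120,290,150,350),('top',125,265,170,340))]
cv2.imwrite('pics/c.png',np.hstack(o)[...,::-1])"
```

```text
time: 16.9
tool_pos: [0.536, -0.1026, 0.1941]
tool_rot: [0.001, 0.555, 0.832, -0.003]
contact_force: [-6.6, -8.8, 7.1]
gripper_width: 0.107
grasp_force: 61.1
time: 17.4
tool_pos: [0.536, -0.1026, 0.1941]
tool_rot: [0.001, 0.555, 0.832, -0.003]
contact_force: [-7.0, -8.3, 8.4]
gripper_width: 0.105
grasp_force: 61.1
1.9653378121492582 [-1.32659535  1.00888638  0.48606729]
```

View pics/c.png

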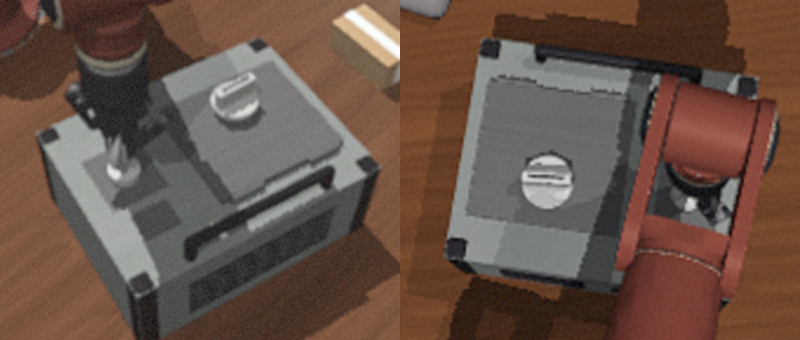

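The fingers hold the bow at (120,160) in the left half, turned. The torque jump to 0.49 Nm confirms the stop. The stud is still caught. I turn the key back with the hand, release it and withdraw.

```bash
python3 -m crank '[{"x":0,"y":0,"z":0,"turn":-0.14},{"x":0,"y":0,"z":0,"turn":-0.14},{"x":0,"y":0,"z":0,"turn":-0.14},{"x":0,"y":0,"z":0,"turn":-0.14}]'
python3 -m crank '[{"x":0,"y":0,"z":0,"turn":-0.14},{"x":0,"y":0,"z":0,"turn":-0.14},{"x":0,"y":0,"z":0,"turn":-0.1},{"x":0,"y":0,"z":0,"turn":0},{"x":0,"y":0,"z":0,"turn":0}]'
python3 -m crank '[{"x":0,"y":0,"z":0,"turn":0},{"x":0,"y":0,"z":0,"turn":0},{"x":0,"y":0,"z":0,"turn":0},{"x":0,"y":0,"z":0,"turn":0},{"x":0,"y":0,"z":0,"turn":0}]' 70
python3 -m crank '[{"x":0,"y":0,"z":-2,"turn":0},{"x":0,"y":0,"z":-4,"turn":0},{"x":0,"y":0,"z":-4,"turn":0},{"x":0,"y":-4,"z":0,"turn":0},{"x":0,"y":-4,"z":0,"turn":0}]'
python3 -m crank '[{"x":0,"y":-4,"z":0,"turn":0},{"x":0,"y":-2,"z":0,"turn":0},{"x":0,"y":0,"z":0,"turn":0},{"x":0,"y":0,"z":0,"turn":0}]'
python3 look.py d; python3 -c "
from h import *
U=w2u(np.vstack([np.load(f'/tmp/{n}W.npy').reshape(-1,3) for n in('scene','top')])); 
b=U[(abs(U[:,0]+.02)<.04)&(abs(U[:,1]+.11)<.035)&(U[:,2]>.195)&(U[:,2]<.232)]
w,V=np.linalg.eigh(np.cov(b[:,:2].T)); print('key',b.mean(0),b.min(0),b.max(0),len(b),np.arctan(V[1,1]/V[0,1]))"
```

```text
time: 17.9
tool_pos: [0.5371, -0.1017, 0.1941]
tool_rot: [0.002, 0.301, 0.954, -0.002]
contact_force: [-2.6, -5.5, 6.1]
gripper_width: 0.104
grasp_force: 60.6
time: 18.4
tool_pos: [0.5375, -0.1008, 0.1941]
tool_rot: [0.002, 0.118, 0.993, -0.001]
contact_force: [-0.3, -2.8, 5.3]
gripper_width: 0.105
grasp_force: 60.6
time: 18.9
tool_pos: [0.5363, -0.0998, 0.1917]
tool_rot: [-0.0, 0.118, 0.993, 0.0]
contact_force: [-0.6, -0.2, 0.2]
gripper_width: 0.704
grasp_force: 0.0
time: 19.4
tool_pos: [0.5186, -0.1782, 0.2946]
tool_rot: [0.002, 0.117, 0.993, -0.001]
contact_force: [-0.2, -0.2, -0.8]
gripper_width: 0.699
grasp_force: 0.0
time: 19.8
tool_pos: [0.5036, -0.2359, 0.2918]
tool_rot: [-0.0, 0.118, 0.993, 0.0]
contact_force: [0.5, -0.1, -0.9]
gripper_width: 0.698
grasp_force: 0.0
cover plane z slope [0.00185223 0.1600957 ] 2142
bar [-0.03374127  0.06264889  0.20424109] 270 [0.00478145 0.01772697] turn 1.4899491090635446 top 0.21170607386289353 ((-0.034521035850048065, 0.0646987035870552), (0.017030220478773117, 0.06266870349645615), 4.3933796882629395)
bar [-0.03426374  0.06381352  0.20623678] 216 [0.00447988 0.01709413] turn 1.4841812521956517 top 0.21170607386289353 ((-0.03453134745359421, 0.0648328959941864), (0.017030220478773117, 0.06239950284361839), 4.3933796882629395)
tool [ 0.50391447 -0.23508175  0.29197828] yaw 2.9058818637686783 q6 -1.9056420266436396
key [-0.0166302  -0.11132325  0.21560251] [-0.04557194 -0.11681999  0.19527757] [ 0.00593071 -0.10348096  0.22892295] 197 -0.01892690679788963
```

View pics/d.png

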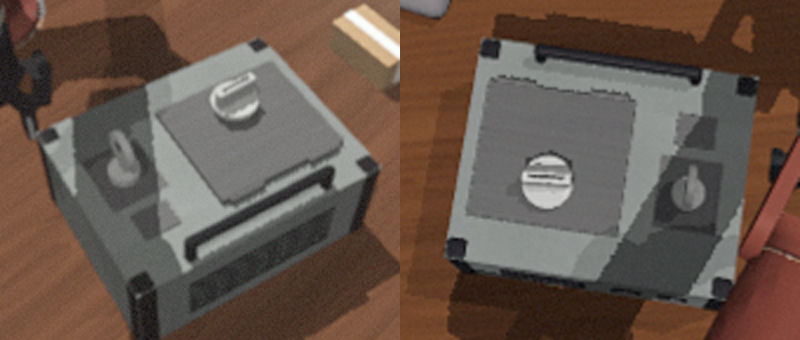

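The picture shows the cover shut, the stud caught across the unit at (548,180), the key back at rest at (688,190), and the hand clear. I hand the job in.

```bash
python3 -c "
from plant import manip
print(manip.job_done())"
```

```text
the job is handed in; nothing more can be done
None
```

I shut and fastened the cover, turned the key to its stop, held it for about 1 s and brought it back to run by hand, then withdrew clear of everything; the job was handed in at about 20 s, and no verdict came back.

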